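# Hold the gate running with its sticky key switch

### The job

Run the roller gate from its console: take the gate key (the one with the broad rectangular bow) out of the bamboo key rail, push it fully home in the console's key switch, working it past the sticky pins, then turn it clockwise a quarter turn to the stop. The switch is hold-to-run and springs back, so finish with the gripper still holding the key home and turned; do not press the stop button, leave the other keys in the rail and leave everything else where it lies.

Things in the scene. Friction and masses are not known exactly. Their poses are not given: they have to be found in the camera images.
- gate_key_bow (a point): Gate key, bare aluminium, 25 g, standing blade down in any one of the rail's three slots. Bow: broad slab 26 mm wide (x), 10 mm thick (y), 32 mm high, slot-shaped eye near the top; this point is its centre. z runs from blade to bow (up while it stands). Grip the two flat 26 mm faces. The shoulder is 27 mm below this point, under a tang 17 x 10 mm. Half a turn about z leaves the key the same.
- gate_key_tip (a point): Tip of the gate key's blade, 55 mm below the bow's centre along the key's z, 28 mm below the shoulder; axes as the bow's. The blade is 10 mm wide (x) and 3 mm thick (y), its last 5 mm a V point.
- keyway (a point): Centre of the keyway's mouth in the brass plug's face; fixed to the console, does not turn. z points straight out (12 degrees off vertical, leaning to the console's front), x up the slope along the keyway's long side with the switch at 0. Keyway 11 x 4 mm with a 2 mm 45-degree lead-in. Home, the key's shoulder sits on the face, its tip 28 mm below this point.
- keyway_end (a point): Where the key's tip is when home, 28 mm below the keyway's mouth; axes as keyway. Two sprung sticky pins sit 9 and 16 mm below the mouth; a sprung tumbler is met at 23.5 mm and frees the plug at 26.5 mm. Pushing in takes 5 to 20 N, less while the key is worked to and fro about its axis (0.1 rad of play). Turning hard before it is home jams the tumbler.
- key_switch (a joint): Angle of the key switch's plug, rad: 0 at rest, growing clockwise seen from above (from the bow's side) to the stop at 1.57, a quarter turn. A spring drives it back to 0, about 0.02 N m at the start, 0.09 N m at the stop. The key has about 0.1 rad of play in the keyway, so the hand turns a little further than the plug. The gate runs above 1.3 rad.
- console: Sloping white steel console, fixed, 180 mm deep (x), 220 mm wide (y), 60 mm high at its front (-x), 98 mm at the back; origin: centre of its underside. On the face: key switch at x -10, y +52 mm (bezel 33 mm across, trim washer 39 mm); red mushroom stop button at x -10, y -55 mm, 38 mm across, 18 mm high; pilot lamp at x +50, y +52 mm, 15 mm high; flat bell push at x +52, y -55 mm.
- tray: Bamboo tray, fixed, 150 mm (x) x 190 mm (y), rim 18 mm high, origin at the centre of its underside. Its key rail runs along y at x = +55 mm, 26 mm thick, top 36 mm above the table, with three slots at y = -55, 0 and +55 mm; in each stands a key, its width along the rail, its shoulder on the rail's top, its blade sunk in the slot.
- stop_button (a joint): Travel of the stop button, m: 0 as it stands, 0.006 pressed fully (12 N).
- round_key_bow (a point): Another key, with a round bow 30 mm across and 10 mm thick, standing in the rail; this point is its bow's centre, 24 mm above the rail's top.
- slim_key_bow (a point): Another key, with a slim bow 13 mm wide, 10 mm thick and 38 mm high, standing in the rail; this point lies 27 mm above the rail's top.
- tag_mid (a point): Centre of an orange silicone tag, 60 x 28 x 5 mm, lying in the tray.
- ring_mid (a point): Centre of a steel key ring, 32 mm across, 4 mm thick, lying in the tray.
- padlock_mid (a point): Centre of the body of a yellow plastic padlock lying flat, body 45 x 38 x 20 mm, with its steel shackle 82 mm long in all.
- hasp_mid (a point): A steel lockout hasp lying flat, about 115 x 52 mm, 8 mm thick.
- lamp_mid (a point): A black hand lamp lying on the table, 113 x 40 x 34 mm.
- graphite_mid (a point): Middle of a white bottle of graphite lock lubricant standing upright, 38 mm across, 105 mm high.
Mind the look-alikes: they are no part of the job. What is shaped like the part that bears gate_key_bow but blue or orange is not meant.

How it is judged:
On the way, in this order (a step that is already met when the one before it is completed fails the run):
1. the gate key is fully home in the keyway, the switch not yet turned (z of gate_key_tip in the frame of keyway below -0.0262 m and distance between gate_key_tip and keyway below 0.031 m and angle between the z axis of gate_key_tip and the z axis of keyway, either way round below 0.15 rad and value of joint key_switch below 0.6 rad), for 0.1 s.
2. with the key home, the switch is turned a quarter (value of joint key_switch above 1.3 rad and z of gate_key_tip in the frame of keyway below -0.025 m), for 0.2 s.
At the end, for the whole second after the job is handed in: Through the last second the fingers hold the gate key (more than 1 N), its blade is home in the keyway (tip more than 25 mm below the mouth, in line with the keyway within 0.15 rad) and the switch stands turned beyond 1.3 rad of its 1.57 rad quarter turn (all of step 2 and distance between gate_key_tip and keyway below 0.031 m and angle between the z axis of gate_key_tip and the z axis of keyway, either way round below 0.15 rad and contact force between the fingers and gate_key above 1 N); the arm keeps its last pose, push and grip.
It fails at once if the stop button is pressed (more than 3 mm) (value of joint stop_button above 0.003 m).
It fails at once if another key is lifted from the rail or moved more than 15 mm (distance of any of round_key_bow, slim_key_bow from where it was at the start of the episode above 0.015 m).
It fails at once if the padlock, tag, ring, hasp, lamp or bottle is moved more than 30 mm (distance of any of padlock_mid, tag_mid, ring_mid, hasp_mid, lamp_mid, graphite_mid from where it was at the start of the episode above 0.03 m).
It also fails if it takes over 72 s, if anything falls off the work surface, if the arm or the gripper's body presses on something with over 40 N, if the wrist force passes 120 N, or if a joint passes its speed limit or range.

### The arm

A 6-joint arm with a two-finger parallel gripper is mounted at the origin on the work surface. World frame = base frame: x ahead of the robot, y to its left, z up, the work surface at z = 0. Lengths are in m, angles in rad, forces in N, time in s.
With the tool pointing down it reaches from about 0.25 to 0.725 m from the base axis. Payload 4 kg.
Tool frame: the origin (TCP) lies at the centre of the arm's flange, where the gripper is bolted on; the fingertips stand 173 mm ahead of it and the grasp point (between the pads) lies 155 mm ahead of it; x points along the fingers, z is the direction in which the jaws open and shut, and the axes are right-handed (so a half turn about x gives the same grasp; the last joint's range is limited). The gripper opens to 85 mm and grips with 20 to 120 N. Pads are 22 mm wide; open, the fingers measure 114 mm over their backs; the gripper's body (76 mm by 85 mm) begins 54 mm behind the grasp point. The pads swing forward as they close: fully open they stand 13 mm farther back than shut.
Start: joints at [-1.173, 0.241, 0.005, 1.335, 0, 1.571], TCP at [0.194, -0.461, 0.405] pointing down, gripper open.
Joint ranges: [-2.72, 2.72], [-1.05, 1.87], [-1.09, 1.28], [-1.99, 2.15], [-1.42, 1.44], [-3.14, 3.14]. Speed limits (rad/s): [2.79, 2.79, 3.14, 3.14, 3.14, 3.14].

### API

Orientations are given as a unit quaternion [x, y, z, w].
In Python, from workcell import bot gives the robot as it stands.
- The arm moves only by the tool arm_command, never from a script. Its argument "moves" is one flat list of numbers, 7 for each row, row after row: the shift along the tool's x, y, z in m, then the turn, a rotation vector about the tool's x, y, z in rad, then the closure, from -1 (fully open) to 1 (shut). A call has 1 to 20 rows; each row shifts and turns the pose as measured when the row begins, along the tool's axes as they then stand; what a row does not reach is not made up. A row lasts 1/12 s, in which the tool goes at most 41.7 mm and 7.16 degrees, less where a joint would pass 70% of its speed; a pose out of reach is approached as far as the arm can. A call with a gripper value outside its range is refused whole. The fingers move at their own pace and stop on an object; the grip force is fixed at half the most. Time passes only in rows, so rows that do not move let the fingers close. It gives the time, the measured TCP pose, the force and the opening at its end, in the units of the state.
- bot.get_obs(): the state, without advancing time (a new reading comes with each control period).
- bot.camera(name): name is "side" or "top"; returns the picture (400x640x3 uint8, red, green, blue); there is no depth.
- bot.get_calibration(name): a dict with "mtx" (3x3 intrinsics, pixels), "world_from_camera" (4x4, takes a point from camera to world coordinates). Camera axes: x right, y up, looking along -z (the intrinsics and any distortion apply to the point x, -y, -z); pixel columns grow to the right and rows downward; lengths in m; the calibration is good to about 2 mm. A picture is of the moment at which its call begins. get_calibration takes no time and is no camera call.
- bot.job_done(): hands the job in, once; it reports no verdict.
The state is a dict: "clock": time; "joint_pos": joint angles; "joint_vel": joint speeds; "tau": joint torques, N m; "eef_pos": TCP position; "tool_rot": TCP orientation; "ft_force": force on the tool from outside, world axes, zero at the start; "ft_torque": the same for the moment, N m; "grip_width": finger opening in m.
Only numpy, scipy, OpenCV 4.12 (cv2) and the standard library are available. Lean on these libraries where they do the work, as an engineer would, in place of code of your own. Each camera call takes 0.05 s, during which the arm holds its last target.

## Working session

There is one attempt and no reset: what is moved stays moved. The work goes in short steps, Python scripts to look and compute and a tool call to move; the robot and the scene stay as the last step left them, time stands still between calls to the robot, and variables do not carry over. Pictures are saved under pics/ and viewed, and the job is handed in when it is done.

Besides the shell and the picture viewer there is one more tool, called after "Emit:" as name(argument=value, ...), one argument or row to a line, values as JSON. arm_command: Moves the arm, as the interface text tells. Its arguments: {"type":"object","properties":{"moves":{"type":"array"}},"required":["moves"]}

```bash
mkdir -p pics; ls; python3 - <<'E'
from workcell import bot
import cv2,numpy as np
np.set_printoptions(precision=4,suppress=True)
for n in("side","top"):
    im=bot.camera(n); cv2.imwrite(f"pics/{n}0.png",im[:,:,::-1])
    c=bot.get_calibration(n); print(n,c)
print(bot.get_obs())
E
```

```text
pics
side {'mtx': array([[431.4396,   0.    , 319.136 ],
       [  0.    , 431.4396, 190.4118],
       [  0.    ,   0.    ,   1.    ]]), 'world_from_camera': array([[-0.702 ,  0.4218, -0.5738, -0.0094],
       [-0.7118, -0.4424,  0.5456,  0.6292],
       [-0.0237,  0.7914,  0.6108,  0.7189],
       [ 0.    ,  0.    ,  0.    ,  1.    ]])}
top {'mtx': array([[439.4759,   0.    , 311.6047],
       [  0.    , 439.4759, 208.6803],
       [  0.    ,   0.    ,   1.    ]]), 'world_from_camera': array([[ 0.0113,  0.9941, -0.1082,  0.4669],
       [-0.9999,  0.0116,  0.0022,  0.0502],
       [ 0.0034,  0.1081,  0.9941,  1.0613],
       [ 0.    ,  0.    ,  0.    ,  1.    ]])}
{'clock': 0.1, 'joint_pos': array([-1.173 ,  0.2414,  0.0039,  1.3352, -0.    ,  1.5708]), 'joint_vel': array([-0.0006, -0.0006,  0.003 ,  0.0018,  0.    , -0.0005]), 'tau': array([ -0.0004, -37.3137,  25.301 ,   0.0108,  -0.    ,   0.    ]), 'eef_pos': array([ 0.1936, -0.4607,  0.4039]), 'tool_rot': array([ 0.3917,  0.5895, -0.391 ,  0.5884]), 'ft_force': array([ 0.0995, -0.0461,  0.2082]), 'ft_torque': array([-0.0066,  0.0213,  0.0243]), 'grip_width': 0.08506060500547631}
```

View pics/side0.png

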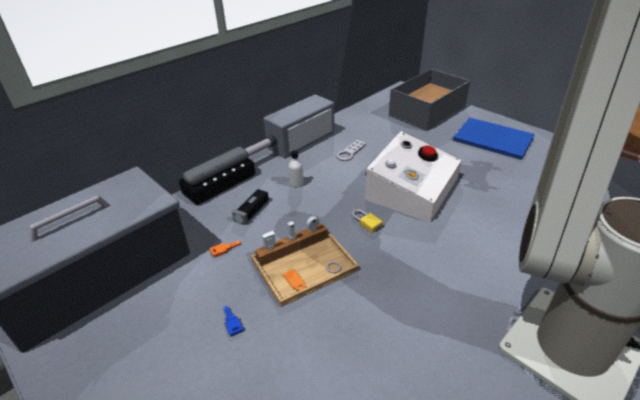

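View pics/top0.png

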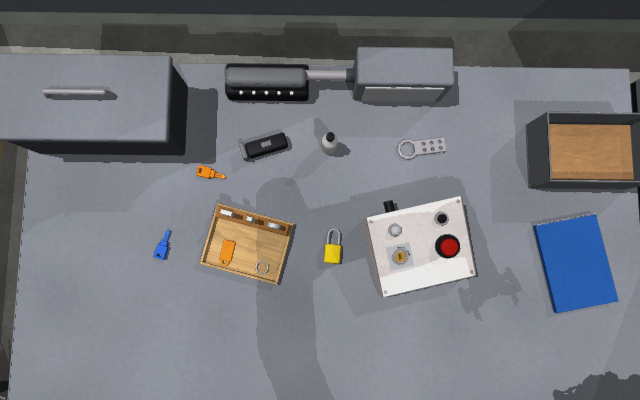

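The side view shows three aluminium keys in the rail at about (268,239), (292,230) and (313,222). The key switch is at about (412,175) in side and (400,256) in top. I'll enlarge these to tell the keys apart.

```bash
python3 - <<'E'
import cv2,numpy as np
s=cv2.imread("pics/side0.png");t=cv2.imread("pics/top0.png")
a=cv2.resize(s[200:310,240:370],None,fx=5,fy=5,interpolation=cv2.INTER_CUBIC)
cv2.imwrite("pics/c1.png",a)
cv2.imwrite("pics/c2.png",cv2.resize(s[130:220,360:470],None,fx=6,fy=6,interpolation=cv2.INTER_CUBIC))
cv2.imwrite("pics/c3.png",cv2.resize(t[195:290,195:305],None,fx=6,fy=6,interpolation=cv2.INTER_CUBIC))
cv2.imwrite("pics/c4.png",cv2.resize(t[190:300,360:480],None,fx=5,fy=5,interpolation=cv2.INTER_CUBIC))
E
```

```text
(no output)
```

View pics/c1.png

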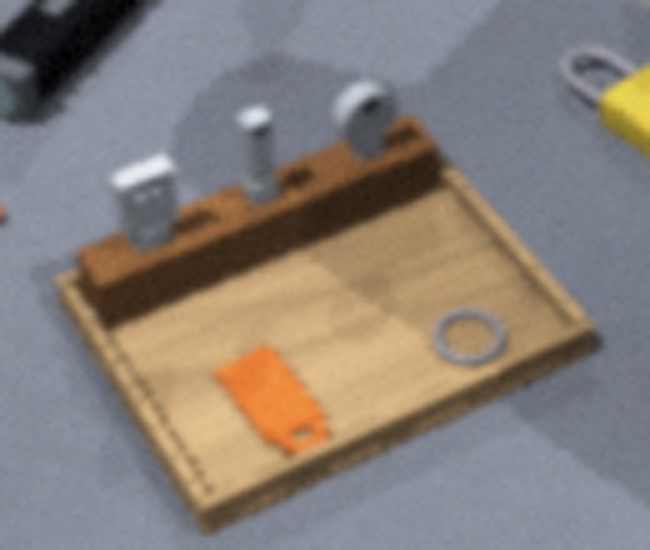

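View pics/c2.png

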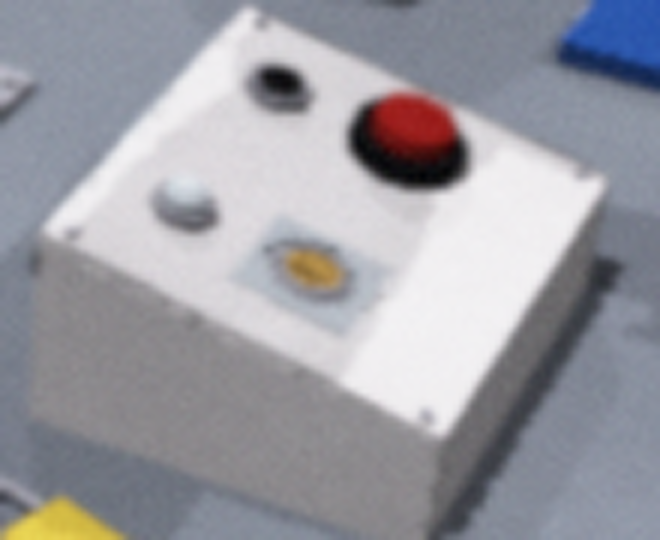

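View pics/c3.png

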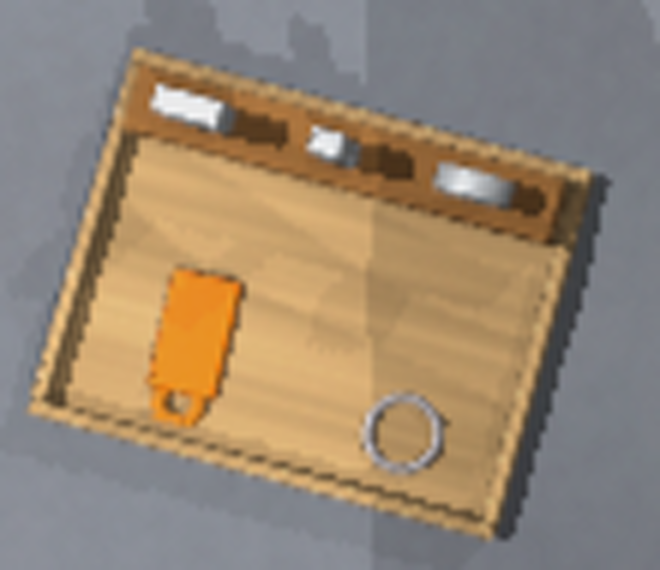

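View pics/c4.png

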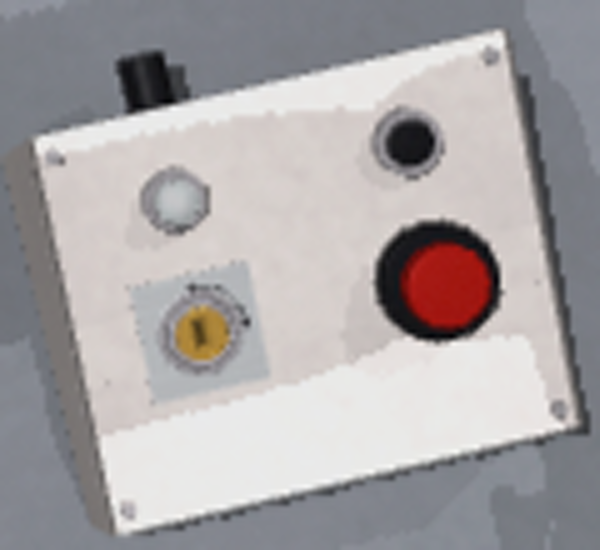

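Candidates in the rail, side view: (269,240) broad rectangular bow, (292,230) slim bow, (313,222) round bow. The key at side (269,240), top (226,213), is the gate key: it has the broad slab bow with an eye and is bare aluminium. The crop confirms this. The blue (234,320) and orange (225,248) copies are decoys. Next I'll fit the poses.

```bash
cat > h.py <<'E'
import numpy as np
from scipy.optimize import least_squares
from scipy.spatial.transform import Rotation as R
from workcell import bot
np.set_printoptions(precision=4,suppress=True)
C={n:bot.get_calibration(n) for n in("side","top")}
def proj(n,P):
    P=np.atleast_2d(P);T=C[n]["world_from_camera"];c=(P-T[:3,3])@T[:3,:3]
    c=c*[1,-1,-1];u=c@C[n]["mtx"].T;return u[:,:2]/u[:,2:]
def tri(d):
    f=lambda X:np.concatenate([proj(n,X)[0]-p for n,p in d.items()])
    r=least_squares(f,[.5,0,.08]);return r.x,r.fun
def pose(obj,obs,g):
    def f(q):
        Rz=R.from_euler('z',q[2]).as_matrix();o=[]
        for k,(n,p) in obs:
            o.append(proj(n,Rz@np.array(obj[k])+[q[0],q[1],0])[0]-p)
        return np.concatenate(o)
    r=least_squares(f,g,loss='soft_l1');return r.x,f(r.x).reshape(-1,2)
E
cat > m.py <<'E'
from h import *
px=lambda c,s,o:(np.array(c)+.5)/s-.5+np.array(o)
s1=lambda *c:("side",px(c,5,(240,200)));s2=lambda *c:("side",px(c,6,(360,130)))
t3=lambda *c:("top",px(c,6,(195,195)));t4=lambda *c:("top",px(c,5,(360,190)))
tr={'bl':(.075,.095,.018),'br':(.075,-.095,.018),'fr':(-.075,-.095,.018),'fl':(-.075,.095,.018),'key':(.055,.055,.079),'slim':(.055,0,.082)}
q,e=pose(tr,[('bl',t3(137,50)),('br',t3(603,172)),('fr',t3(495,535)),('fl',t3(32,408)),('key',t3(190,106)),('slim',t3(333,143)),
 ('bl',s1(60,283)),('fl',s1(205,512)),('fr',s1(600,330)),('key',s1(144,175)),('slim',s1(254,117))],[.4,.2,-.25])
print("tray",q,"deg",np.degrees(q[2]));print(e)
for nm,d in dict(key=(t3(190,106),s1(144,175)),slim=(t3(333,143),s1(254,117)),plug=(t4(202,333),s2(313,268)),lamp=(t4(176,200),s2(185,188))).items():
    print(nm,*tri(dict(d)))
co={'bl':(.09,.11,.098),'br':(.09,-.11,.098),'fr':(-.09,-.11,.06),'fl':(-.09,.11,.06)}
q,e=pose(co,[('bl',t4(38,138)),('br',t4(503,30)),('fr',t4(580,430)),('fl',t4(118,533)),
 ('bl',s2(38,230)),('br',s2(250,8)),('fr',s2(607,178)),('fl',s2(440,437))],[.4,-.15,.22])
print("console",q,np.degrees(q[2]));print(e)
Rz=R.from_euler('z',q[2]).as_matrix()
for h in (0,.005,.01):
    b=np.array([-.01,.052,.0769])+h*np.array([-np.sin(.2094),0,np.cos(.2094)]);w=Rz@b+[q[0],q[1],0]
    print(h,w,proj("top",w),proj("side",w), t4(202,333)[1],s2(313,268)[1])
E
python3 m.py
```

```text
tray [ 0.4961  0.2    -0.2507] deg -14.366130167342947
[[-0.1208 -0.2676]
 [-1.0751 -0.0315]
 [ 0.0706  1.1548]
 [-0.57    1.1575]
 [-0.0522  0.2207]
 [-0.4887  0.2726]
 [-0.4817 -1.818 ]
 [ 0.0718 -1.1034]
 [-0.3737 -1.6856]
 [ 0.103  -1.321 ]
 [ 0.6477  0.2475]]
key [0.5637 0.2401 0.075 ] [ 0.0763  0.0806 -0.1058 -0.0158]
slim [0.5507 0.186  0.0815] [-0.2706 -0.2964  0.3938  0.0492]
plug [ 0.4695 -0.1498  0.0797] [ 0.1135  0.1545 -0.2177  0.0036]
lamp [ 0.5272 -0.1346  0.101 ] [ 0.0917  0.1197 -0.1757 -0.0017]
console [ 0.4919 -0.1984  0.2331] 13.358108595229398
[[-1.7669  0.1147]
 [ 1.8089 -0.0306]
 [ 1.0244 -0.6356]
 [-1.21    0.5722]
 [-0.0982  0.2486]
 [-0.056  -0.84  ]
 [ 0.5617 -0.583 ]
 [-0.336   0.4098]]
0 [ 0.4701 -0.1501  0.0769] [[399.9983 256.069 ]] [[411.2817 175.0041]] [400.  256.2] [411.75 174.25]
0.005 [ 0.4691 -0.1504  0.0818] [[400.5599 256.5269]] [[411.8754 173.549 ]] [400.  256.2] [411.75 174.25]
0.01 [ 0.4681 -0.1506  0.0867] [[401.1272 256.9894]] [[412.4729 172.0848]] [400.  256.2] [411.75 174.25]
```

```bash
cat >> h.py <<'E'
G=0.155
def tool(zaxis_yaw,down=(0,0,-1)):
    x=np.array(down,float);x/=np.linalg.norm(x)
    z=np.array([np.cos(zaxis_yaw),np.sin(zaxis_yaw),0]);z-=x*(z@x);z/=np.linalg.norm(z)
    return np.column_stack([x,np.cross(z,x),z])
def go(p,M,off=G):
    """p: grasp-point target; deltas in present tool axes (TCP shift, rotvec)"""
    o=bot.get_obs();M0=R.from_quat(o["tool_rot"]).as_matrix()
    tcp=np.array(p)-off*M[:,0]
    print("t",round(o["clock"],2),"tcp",o["eef_pos"],"grasp",o["eef_pos"]+G*M0[:,0],"jp",o["joint_pos"],"F",o["ft_force"],"w",round(o["grip_width"],4))
    print("shift",M0.T@(tcp-o["eef_pos"]),"rot",R.from_matrix(M0.T@M).as_rotvec(), "dworld",tcp-o["eef_pos"])
E
python3 - <<'E'
from h import *
o=bot.get_obs();print(R.from_quat(o["tool_rot"]).as_matrix())
k=np.array([.563,.2398,.063])
for y in(-.2507,-.2507+np.pi): go(k+[0,0,.1],tool(y))
E
```

```text
[[-0.0007  0.9219  0.3874]
 [ 0.0017  0.3874 -0.9219]
 [-1.     -0.     -0.0019]]
t 0.1 tcp [ 0.1936 -0.4607  0.4039] grasp [ 0.1935 -0.4605  0.2489] jp [-1.173   0.2414  0.0039  1.3352 -0.      1.5708] F [ 0.0995 -0.0461  0.2082] w 0.0851
shift [ 0.0868  0.6119 -0.5026] rot [-0.9223 -0.0018 -0.0008] dworld [ 0.3694  0.7005 -0.0859]
t 0.1 tcp [ 0.1936 -0.4607  0.4039] grasp [ 0.1935 -0.4605  0.2489] jp [-1.173   0.2414  0.0039  1.3352 -0.      1.5708] F [ 0.0995 -0.0461  0.2082] w 0.0851
shift [ 0.0868  0.6119 -0.5026] rot [ 2.2193 -0.001   0.0021] dworld [ 0.3694  0.7005 -0.0859]
```

Emit:
arm_command(
  moves=[0, 0.015, -0.012, 0, 0, 0, -1, 0, 0.03, -0.025, 0, 0, 0, -1, 0, 0.03, -0.025, 0, 0, 0, -1, 0, 0.03, -0.025, 0, 0, 0, -1, 0, 0.03, -0.025, 0, 0, 0, -1, 0, 0.03, -0.025, 0, 0, 0, -1, 0, 0.03, -0.025, 0, 0, 0, -1, 0, 0.03, -0.025, 0, 0, 0, -1, 0, 0.03, -0.025, 0, 0, 0, -1, 0, 0.03, -0.025, 0, 0, 0, -1, 0, 0.03, -0.025, 0, 0, 0, -1, 0, 0.03, -0.025, 0, 0, 0, -1, 0, 0.03, -0.025, 0, 0, 0, -1, 0, 0.03, -0.025, 0, 0, 0, -1, 0, 0.03, -0.025, 0, 0, 0, -1, 0, 0.03, -0.025, 0, 0, 0, -1, 0, 0.03, -0.025, 0, 0, 0, -1, 0, 0.03, -0.025, 0, 0, 0, -1, 0, 0.03, -0.025, 0, 0, 0, -1, 0, 0.03, -0.025, 0, 0, 0, -1],
)

```text
clock: 1.77
eef_pos: [0.5585, 0.2344, 0.3958]
tool_rot: [0.391, 0.593, -0.393, 0.583]
ft_force: [0.2, -1.0, 0.8]
grip_width: 0.0856
```

```bash
python3 - <<'E'
from h import *
go(np.array([.563,.2398,.163]),tool(-.2507))
E
```

```text
t 1.77 tcp [0.5585 0.2344 0.3958] grasp [0.5565 0.2354 0.2408] jp [0.3952 0.4628 0.3018 1.4192 0.0106 3.1416] F [ 0.206  -0.9646  0.7654] w 0.0856
shift [ 0.0778  0.007  -0.0024] rot [-0.925  -0.0142  0.0038] dworld [ 0.0045  0.0054 -0.0778]
```

Emit:
arm_command(
  moves=[0, 0, 0, -0.115, 0, 0, -1, 0, 0, 0, -0.115, 0, 0, -1, 0, 0, 0, -0.115, 0, 0, -1, 0, 0, 0, -0.115, 0, 0, -1, 0, 0, 0, -0.115, 0, 0, -1, 0, 0, 0, -0.115, 0, 0, -1, 0, 0, 0, -0.115, 0, 0, -1, 0, 0, 0, -0.12, 0, 0, -1, 0, 0, 0, 0, 0, 0, -1],
)

```text
clock: 2.52
eef_pos: [0.5613, 0.245, 0.3823]
tool_rot: [0.068, 0.714, -0.069, 0.693]
ft_force: [0.6, -1.1, -0.4]
grip_width: 0.0855
```

```bash
python3 - <<'E'
from h import *
go(np.array([.563,.2398,.113]),tool(-.2507))
E
```

```text
t 2.52 tcp [0.5613 0.245  0.3823] grasp [0.5567 0.2451 0.2274] jp [0.4089 0.4898 0.3097 1.4174 0.0124 2.1732] F [ 0.6285 -1.1206 -0.4363] w 0.0855
shift [ 0.1142 -0.0042  0.006 ] rot [ 0.0571 -0.0289  0.0058] dworld [ 0.0017 -0.0052 -0.1143]
```

Emit:
arm_command(
  moves=[0.02, -0.002, 0.002, 0.03, -0.015, 0.003, -1, 0.02, -0.002, 0.002, 0.027, -0.014, 0.003, -1, 0.02, 0, 0.002, 0, 0, 0, -1, 0.02, 0, 0, 0, 0, 0, -1, 0.015, 0, 0, 0, 0, 0, -1, 0, 0, 0, 0, 0, 0, -1],
)

```text
clock: 3.02
eef_pos: [0.5655, 0.2395, 0.2831]
tool_rot: [0.096, 0.7, -0.096, 0.701]
ft_force: [-1.5, -0.2, -0.6]
grip_width: 0.0855
```

```bash
python3 - <<'E'
from h import *
import cv2
go(np.array([.563,.2398,.063]),tool(-.2507))
a=bot.camera("side");b=bot.camera("top")
a=cv2.resize(a[160:290,210:370],(560,455));b=cv2.resize(b[150:280,170:330],(560,455))
cv2.imwrite("pics/d1.png",a[:,:,::-1]);cv2.imwrite("pics/d2.png",b[:,:,::-1])
E
```

```text
t 3.02 tcp [0.5655 0.2395 0.2831] grasp [0.5658 0.2396 0.1281] jp [ 0.4007  0.5366  0.1228  1.1552 -0.0005  2.2444] F [-1.4872 -0.2434 -0.6087] w 0.0855
shift [ 0.0651 -0.0005 -0.0026] rot [-0.0221  0.0017 -0.0006] dworld [-0.0025  0.0003 -0.0651]
```

View pics/d1.png

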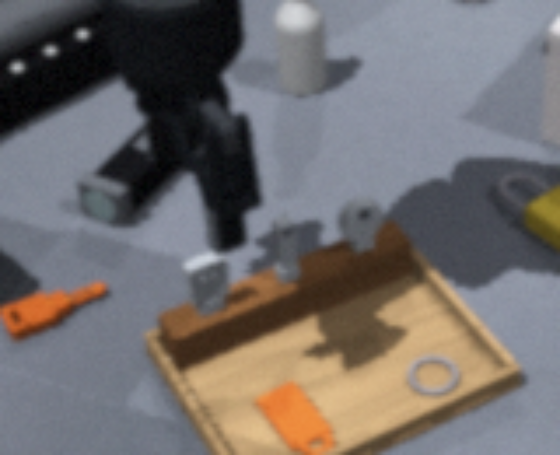

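View pics/d2.png

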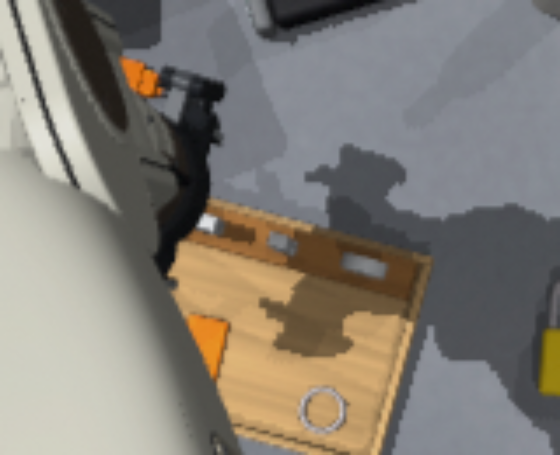

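The jaws straddle the rail line with the gate key between them (d1 at 205,280; d2 at 208,225). I'm descending.

Emit:
arm_command(
  moves=[0.02, 0, -0.002, -0.02, 0, 0, -1, 0.018, 0, -0.001, 0, 0, 0, -1, 0.015, 0, 0, 0, 0, 0, -1, 0.006, 0, 0, 0, 0, 0, -1, 0, 0, 0, 0, 0, 0, -1],
)

```text
clock: 3.53
eef_pos: [0.5678, 0.2426, 0.2344]
tool_rot: [0.094, 0.694, -0.087, 0.708]
ft_force: [-0.0, -0.8, -0.5]
grip_width: 0.0856
```

```bash
python3 - <<'E'
from h import *
go(np.array([.563,.2398,.063]),tool(-.2507))
E
```

```text
t 3.53 tcp [0.5678 0.2426 0.2344] grasp [0.571  0.2439 0.0795] jp [ 0.404   0.577   0.0549  1.0266 -0.0005  2.2314] F [-0.0357 -0.7602 -0.4979] w 0.0856
shift [ 0.0163 -0.0042 -0.0042] rot [-0.0059  0.0178 -0.0131] dworld [-0.0048 -0.0028 -0.0164]
```

Emit:
arm_command(
  moves=[0.01, -0.004, -0.004, -0.006, 0.018, -0.013, -1, 0, 0, 0, 0, 0, 0, -1, 0, 0, 0, 0, 0, 0, -1],
)

```text
clock: 3.78
eef_pos: [0.5641, 0.2403, 0.2273]
tool_rot: [0.089, 0.701, -0.088, 0.703]
ft_force: [0.8, -0.3, 0.6]
grip_width: 0.0855
```

```bash
python3 - <<'E'
from h import *
go(np.array([.563,.2398,.063]),tool(-.2507))
bot.camera("top");go(np.array([.563,.2398,.063]),tool(-.2507))
bot.camera("top");go(np.array([.563,.2398,.063]),tool(-.2507))
E
```

```text
t 3.78 tcp [0.5641 0.2403 0.2273] grasp [0.5646 0.2405 0.0723] jp [0.4026 0.5841 0.0468 1.0301 0.0003 2.2245] F [ 0.7518 -0.2702  0.5881] w 0.0855
shift [ 0.0093 -0.0008 -0.001 ] rot [-0.0004  0.0025 -0.0023] dworld [-0.0011 -0.0005 -0.0093]
t 3.83 tcp [0.5639 0.2401 0.227 ] grasp [0.5642 0.2403 0.072 ] jp [0.4025 0.5843 0.0463 1.0304 0.0002 2.2244] F [-0.6043 -0.1941  0.2197] w 0.0853
shift [ 0.009  -0.0006 -0.0008] rot [-0.0004  0.0018 -0.0017] dworld [-0.0009 -0.0003 -0.009 ]
t 3.88 tcp [0.5639 0.2402 0.227 ] grasp [0.5643 0.2404 0.072 ] jp [0.4026 0.5842 0.0462 1.0301 0.0003 2.2244] F [-0.3809  0.1136 -0.3487] w 0.0856
shift [ 0.009  -0.0006 -0.0008] rot [-0.0003  0.002  -0.0019] dworld [-0.0009 -0.0004 -0.009 ]
```

Emit:
arm_command(
  moves=[0.006, -0.0005, -0.001, 0, 0.002, -0.002, -1, 0.003, 0, 0, 0, 0, 0, -1, 0, 0, 0, 0, 0, 0, -1, 0, 0, 0, 0, 0, 0, -0.5, 0, 0, 0, 0, 0, 0, 0, 0, 0, 0, 0, 0, 0, 0.5, 0, 0, 0, 0, 0, 0, 1, 0, 0, 0, 0, 0, 0, 1, 0, 0, 0, 0, 0, 0, 1, 0, 0, 0, 0, 0, 0, 1, 0, 0, 0, 0, 0, 0, 1],
)

```text
clock: 4.8
eef_pos: [0.5634, 0.2402, 0.2189]
tool_rot: [0.089, 0.701, -0.088, 0.702]
ft_force: [0.2, 0.7, -0.9]
grip_width: 0.0093
```

```bash
python3 - <<'E'
from h import *
go(np.array([.563,.2398,.063]),tool(-.2507))
E
```

```text
t 4.8 tcp [0.5634 0.2402 0.2189] grasp [0.5638 0.2404 0.0639] jp [ 0.403   0.5916  0.0356  1.0119 -0.0001  2.2252] F [ 0.2371  0.7021 -0.917 ] w 0.0093
shift [ 0.0009 -0.0005 -0.0003] rot [-0.0006  0.0024 -0.0017] dworld [-0.0004 -0.0004 -0.0009]
```

Emit:
arm_command(
  moves=[-0.005, 0, 0, 0, 0, 0, 1, -0.01, 0, 0, 0, 0, 0, 1, -0.01, 0, 0, 0, 0, 0, 1, -0.015, 0, 0, 0, 0, 0, 1, -0.02, 0, 0, 0, 0, 0, 1, -0.03, 0, 0, 0, 0, 0, 1, -0.03, 0, 0, 0, 0, 0, 1, -0.03, 0, 0, 0, 0, 0, 1, -0.02, 0, 0, 0, 0, 0, 1, 0, 0, 0, 0, 0, 0, 1, 0, 0, 0, 0, 0, 0, 1],
)

```text
clock: 5.72
eef_pos: [0.561, 0.2392, 0.4056]
tool_rot: [0.089, 0.7, -0.088, 0.703]
ft_force: [0.3, -0.3, -0.3]
grip_width: 0.0093
```

```bash
cat >> h.py <<'E'
KW=np.array([.4695,-.150,.0797]);YC=.2331
kz=np.array([-np.sin(.2094)*np.cos(YC),-np.sin(.2094)*np.sin(YC),np.cos(.2094)])
def ins(tip,grip=.055,tilt=True):  # tip: height of key tip above mouth along axis
    p=KW+kz*(tip+grip);go(p,tool(YC+np.pi/2,-kz))
E
python3 - <<'E'
from h import *
import cv2
ins(.06)
a=bot.camera("side");b=bot.camera("top")
a=cv2.resize(a[150:280,200:360],(640,520));b=cv2.resize(b[150:280,170:330],(640,520))
cv2.imwrite("pics/e1.png",a[:,:,::-1]);cv2.imwrite("pics/e2.png",b[:,:,::-1])
E
```

```text
t 5.72 tcp [0.561  0.2392 0.4056] grasp [0.5618 0.2394 0.2506] jp [ 0.403   0.4618  0.3256  1.4294 -0.0003  2.2252] F [ 0.3184 -0.2972 -0.3095] w 0.0093
shift [ 0.0604 -0.426  -0.0418] rot [-2.0471 -0.2094 -0.1272] dworld [-0.1461 -0.4021 -0.0618]
```

View pics/e1.png

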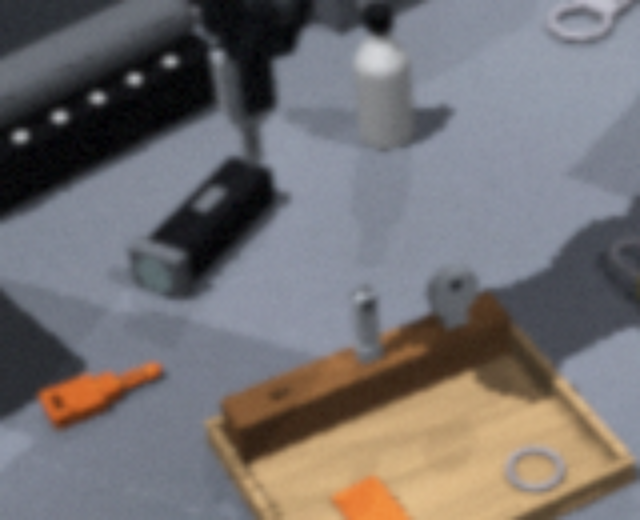

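The key is out and held (blade at e1 253,145). Its slot is empty and the other two keys still stand. Now moving to the console.

Emit:
arm_command(
  moves=[0, -0.02, -0.002, -0.1, 0, 0, 1, 0, -0.035, -0.007, 0, 0, 0, 1, 0, -0.035, -0.007, 0, 0, 0, 1, 0, -0.035, -0.007, 0, 0, 0, 1, 0, -0.035, -0.007, 0, 0, 0, 1, 0, -0.035, -0.007, 0, 0, 0, 1, 0, -0.035, -0.007, 0, 0, 0, 1, 0, -0.035, -0.007, 0, 0, 0, 1, 0, -0.035, -0.007, 0, 0, 0, 1, 0, -0.035, -0.007, 0, 0, 0, 1, 0, -0.035, -0.007, 0, 0, 0, 1, 0, -0.03, -0.007, 0, 0, 0, 1, 0, 0, 0, -0.12, 0, 0, 1, 0, 0, 0, -0.12, 0, 0, 1, 0, 0, 0, -0.12, 0, 0, 1, 0, 0, 0, -0.12, 0, 0, 1, 0, 0, 0, -0.12, 0, 0, 1, 0, 0, 0, -0.12, 0, 0, 1, 0, 0, 0, -0.12, 0, 0, 1],
)

```text
clock: 7.4
eef_pos: [0.4036, -0.1602, 0.3713]
tool_rot: [-0.241, 0.68, 0.263, 0.641]
ft_force: [-0.1, 0.5, -1.1]
grip_width: 0.0091
```

Emit:
arm_command(
  moves=[0, 0, 0, -0.12, 0, 0, 1, 0, 0, 0, -0.12, 0, 0, 1, 0, 0, 0, -0.12, 0, 0, 1, 0, 0, 0, -0.12, 0, 0, 1, 0, 0, 0, -0.12, 0, 0, 1, 0, 0, 0, -0.12, 0, 0, 1, 0, 0, 0, -0.12, 0, 0, 1, 0, 0, 0, 0, 0, 0, 1],
)

```text
clock: 8.07
eef_pos: [0.3977, -0.158, 0.3576]
tool_rot: [-0.48, 0.507, 0.537, 0.473]
ft_force: [0.3, -0.1, 0.1]
grip_width: 0.0091
```

```bash
python3 - <<'E'
from h import *
ins(.06)
E
```

```text
t 8.07 tcp [ 0.3977 -0.158   0.3576] grasp [ 0.3835 -0.1548  0.2033] jp [-0.3741  0.1698 -0.2132  1.2807 -0.0137 -0.4096] F [ 0.2929 -0.0581  0.1253] w 0.0091
shift [ 0.012  -0.0182 -0.0059] rot [-0.1998  0.0126 -0.2966] dworld [ 0.0172 -0.0049 -0.0138]
```

Emit:
arm_command(
  moves=[0, -0.006, -0.002, -0.07, 0.004, -0.1, 1, 0, -0.006, -0.002, -0.07, 0.004, -0.1, 1, 0, -0.006, -0.002, -0.06, 0.004, -0.1, 1, 0, 0, 0, 0, 0, 0, 1, 0, 0, 0, 0, 0, 0, 1],
)

```text
clock: 8.48
eef_pos: [0.4139, -0.1609, 0.3508]
tool_rot: [0.593, -0.378, -0.507, -0.498]
ft_force: [0.8, -0.1, 0.2]
grip_width: 0.0094
```

```bash
python3 - <<'E'
from h import *
ins(.03)
E
```

```text
t 8.48 tcp [ 0.4139 -0.1609  0.3508] grasp [ 0.445  -0.1522  0.1992] jp [-0.4094  0.0937 -0.3303  0.9831  0.132  -0.6246] F [ 0.8069 -0.1246  0.1614] w 0.0094
shift [ 0.0369  0.0009 -0.0025] rot [-0.008   0.0086  0.0003] dworld [ 0.0071 -0.0006 -0.0364]
```

Emit:
arm_command(
  moves=[0.015, 0, -0.001, -0.004, 0.005, 0, 1, 0.015, 0, -0.001, -0.003, 0.003, 0, 1, 0.008, 0, 0, 0, 0, 0, 1, 0, 0, 0, 0, 0, 0, 1, 0, 0, 0, 0, 0, 0, 1],
)

```text
clock: 8.9
eef_pos: [0.4202, -0.1602, 0.3104]
tool_rot: [0.59, -0.385, -0.508, -0.495]
ft_force: [0.3, -0.2, -0.3]
grip_width: 0.0091
```

```bash
python3 - <<'E'
from h import *
import cv2
ins(.015)
o=bot.get_obs();M=R.from_quat(o["tool_rot"]).as_matrix();tip=o["eef_pos"]+M[:,0]*.210
print("tip pred",tip,proj("side",tip),proj("top",tip),proj("side",KW),proj("top",KW))
a=bot.camera("side");b=bot.camera("top");cv2.imwrite("pics/f_side.png",a[:,:,::-1]);cv2.imwrite("pics/f_top.png",b[:,:,::-1])
a=cv2.resize(a[120:220,350:470],(720,600),interpolation=cv2.INTER_CUBIC);b=cv2.resize(b[190:310,340:480],(700,600),interpolation=cv2.INTER_CUBIC)
cv2.imwrite("pics/f1.png",a[:,:,::-1]);cv2.imwrite("pics/f2.png",b[:,:,::-1])
E
```

```text
t 8.9 tcp [ 0.4202 -0.1602  0.3104] grasp [ 0.4491 -0.1526  0.1583] jp [-0.3983  0.1465 -0.382   0.8881  0.1179 -0.6083] F [ 0.2745 -0.1696 -0.3161] w 0.0091
shift [ 0.0111 -0.0014 -0.0014] rot [-0.0145  0.0047 -0.0156] dworld [ 0.0038 -0.0006 -0.0106]
tip pred [ 0.4593 -0.1499  0.1044] [[415.9948 167.7818]] [[402.5255 261.0661]] [[411.5677 174.2241]] [[400.1946 256.3454]]
```

View pics/f1.png

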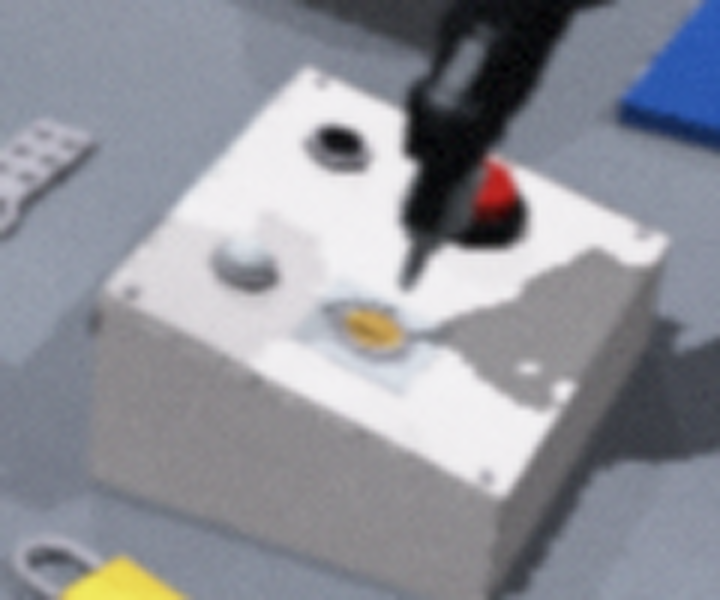

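View pics/f2.png

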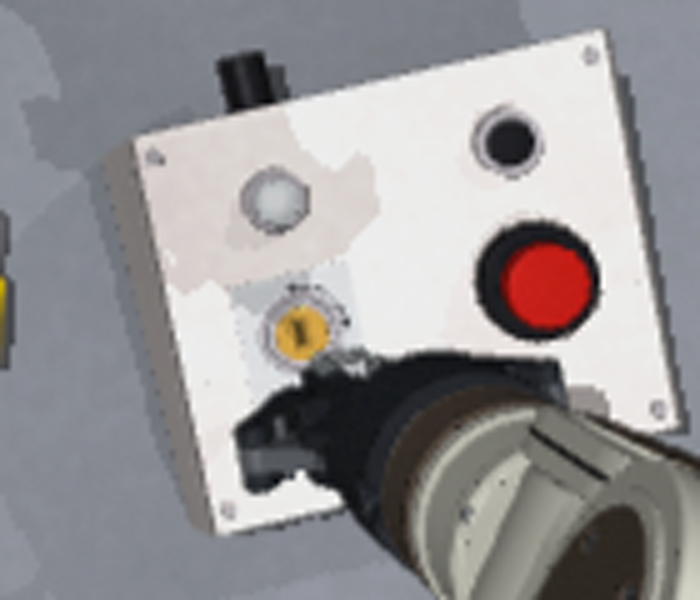

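The tip shows in side at about (417.5,168), against (416,167.8) predicted. The plug centre is at (412,174.5). I'll enlarge to measure this offset.

```bash
python3 - <<'E'
import cv2
a=cv2.imread("pics/f_side.png")
cv2.imwrite("pics/g1.png",cv2.resize(a[145:185,395:445],None,fx=15,fy=15,interpolation=cv2.INTER_CUBIC))
E
```

```text
(no output)
```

View pics/g1.png

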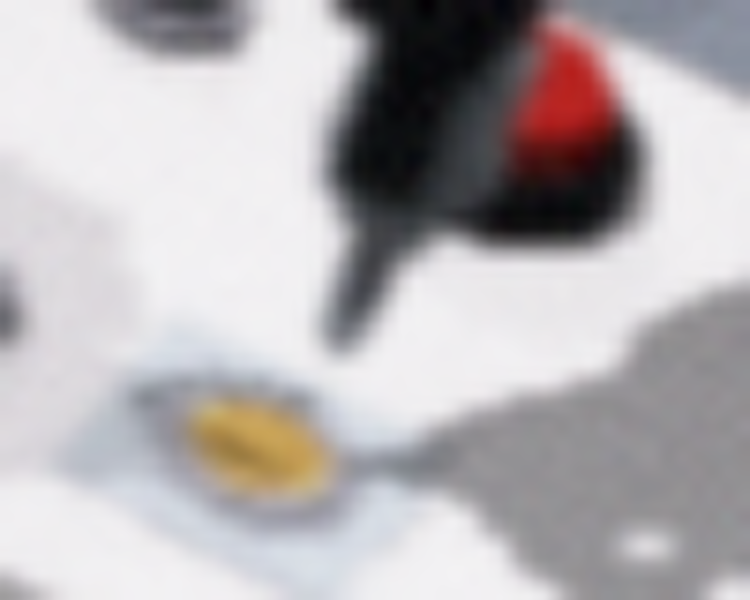

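```bash
python3 - <<'E'
from h import *
M=R.from_quat([.089,.7,-.088,.703]).as_matrix();tip=np.array([.561,.2392,.4056])+M[:,0]*.21
print(tip,proj("side",tip))
ins(.004)
E
```

```text
[0.5619 0.2394 0.1956] [[263.3719 190.7393]]
t 9.0 tcp [ 0.4204 -0.1604  0.311 ] grasp [ 0.4495 -0.1528  0.1589] jp [-0.3985  0.1456 -0.3816  0.8876  0.1182 -0.6089] F [-0.5484  0.8893 -0.023 ] w 0.0094
shift [ 0.0226 -0.0013 -0.0013] rot [-0.0139  0.004  -0.0141] dworld [ 0.0058  0.0001 -0.0219]
```

```bash
python3 - <<'E'
import cv2
a=cv2.imread("pics/e1.png")
cv2.imwrite("pics/g2.png",cv2.resize(a[60:220,180:340],None,fx=3.7,fy=3.7,interpolation=cv2.INTER_CUBIC))
E
```

```text
(no output)
```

View pics/g2.png

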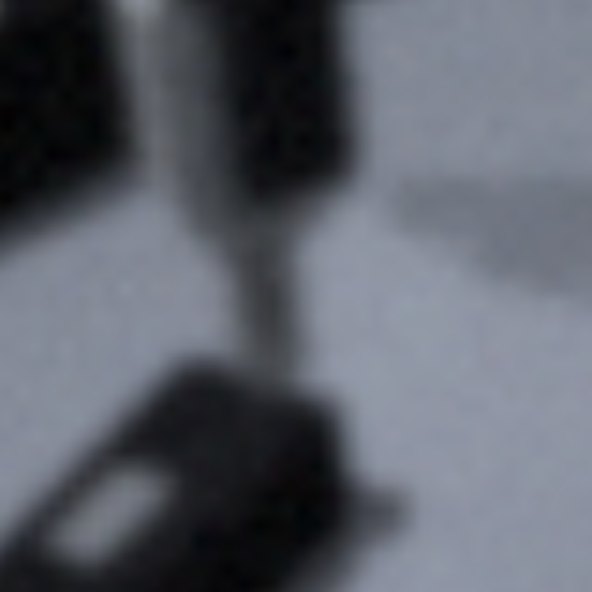

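```bash
python3 - <<'E'
from h import *
import cv2
o=bot.get_obs();M=R.from_quat(o["tool_rot"]).as_matrix()
a=cv2.imread("pics/f_side.png");S=15
im=cv2.resize(a[145:185,395:445],None,fx=S,fy=S,interpolation=cv2.INTER_CUBIC)
f=lambda x,y,z:tuple(((proj("side",o["eef_pos"]+M@np.array([x,y,z]))[0]-[395,145]+.5)*S-.5).astype(int))
for z in(-.0015,.0015):
    pts=np.array([f(.182,-.005,z),f(.205,-.005,z),f(.21,0,z),f(.205,.005,z),f(.182,.005,z)])
    cv2.polylines(im,[pts],False,(0,255,0),1)
Kx=np.cross(np.array([-np.sin(YC),np.cos(YC),0]),kz);Ky=np.cross(kz,Kx)
pts=np.array([((proj("side",KW+Kx*u+Ky*v)[0]-[395,145]+.5)*S-.5).astype(int) for u,v in((-.0055,-.002),(.0055,-.002),(.0055,.002),(-.0055,.002))])
cv2.polylines(im,[pts],True,(255,0,0),1)
c=np.array([((proj("side",KW+.0165*(Kx*np.cos(t)+Ky*np.sin(t)))[0]-[395,145]+.5)*S-.5).astype(int) for t in np.linspace(0,6.28,40)])
cv2.polylines(im,[c],True,(0,0,255),1)
cv2.imwrite("pics/g3.png",im)
E
```

```text
(no output)
```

View pics/g3.png

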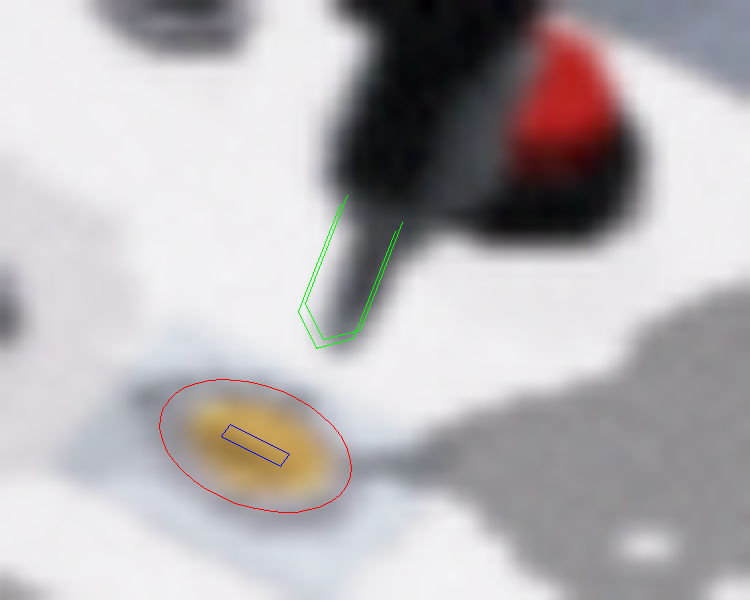

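Emit:
arm_command(
  moves=[0.008, -0.001, -0.001, -0.014, 0.004, -0.014, 1, 0.007, 0, 0, 0, 0, 0, 1, 0, 0, 0, 0, 0, 0, 1, 0, 0, 0, 0, 0, 0, 1],
)

```text
clock: 9.33
eef_pos: [0.4255, -0.1608, 0.2983]
tool_rot: [0.598, -0.378, -0.505, -0.494]
ft_force: [0.5, 0.3, -0.1]
grip_width: 0.0091
```

```bash
cat > ov.py <<'E'
from h import *
import cv2,sys
ins(.0)
o=bot.get_obs();M=R.from_quat(o["tool_rot"]).as_matrix()
im=np.mean([bot.camera("side").astype(float) for _ in range(3)],0).astype(np.uint8)[:,:,::-1]
S=15;x0,y0=390,145
im=cv2.resize(im[y0:y0+40,x0:x0+50],None,fx=S,fy=S,interpolation=cv2.INTER_CUBIC);raw=im.copy()
pp=lambda P:((proj("side",P)[0]-[x0,y0]+.5)*S-.5).astype(int)
f=lambda x,y,z:pp(o["eef_pos"]+M@np.array([x,y,z]))
for z in(-.0015,.0015):
    cv2.polylines(im,[np.array([f(.182,-.005,z),f(.205,-.005,z),f(.21,0,z),f(.205,.005,z),f(.182,.005,z)])],False,(0,255,0),1)
for z in(-.005,.005):
    cv2.polylines(im,[np.array([f(.139,-.013,z),f(.171,-.013,z),f(.171,.013,z),f(.139,.013,z)])],True,(255,0,255),1)
Kx=np.cross(np.array([-np.sin(YC),np.cos(YC),0]),kz);Ky=np.cross(kz,Kx)
cv2.polylines(im,[np.array([pp(KW+Kx*u+Ky*v) for u,v in((-.0055,-.002),(.0055,-.002),(.0055,.002),(-.0055,.002))])],True,(255,0,0),1)
cv2.imwrite("pics/%s.png"%sys.argv[1],im);cv2.imwrite("pics/%sr.png"%sys.argv[1],raw)
E
python3 ov.py h1
```

```text
t 9.33 tcp [ 0.4255 -0.1608  0.2983] grasp [ 0.4572 -0.1536  0.1467] jp [-0.3961  0.162  -0.4011  0.8346  0.122  -0.6173] F [ 0.4864  0.2775 -0.1087] w 0.0091
shift [0.0132 0.0011 0.0003] rot [-0.0011 -0.0022  0.002 ] dworld [ 0.0016  0.0007 -0.0132]
```

View pics/h1.png

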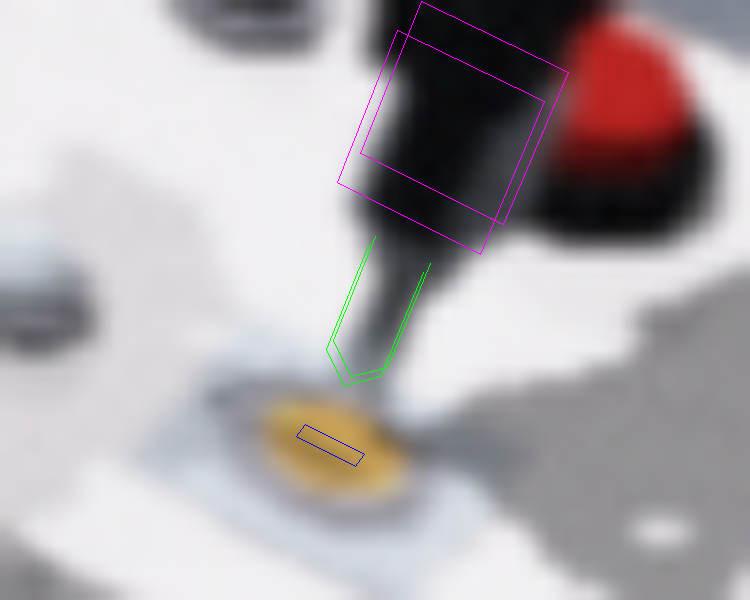

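View pics/h1r.png

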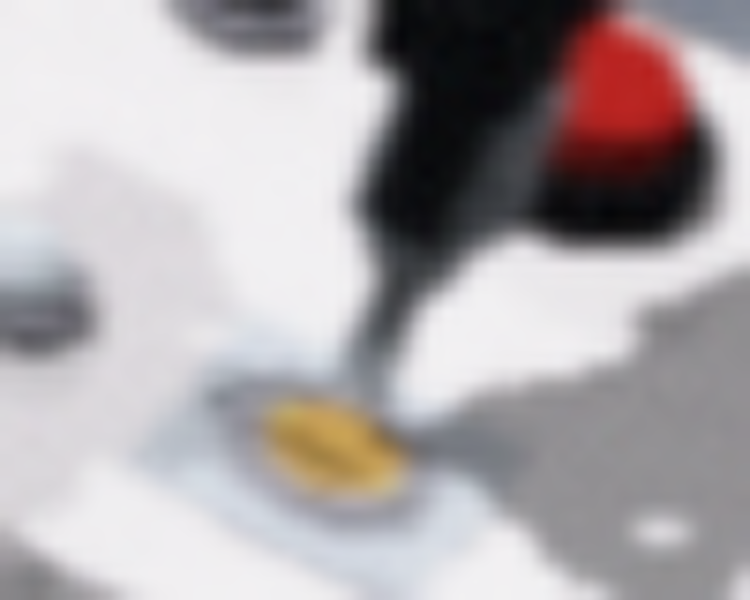

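Emit:
arm_command(
  moves=[0.005, -0.002, 0.001, 0, 0, 0, 1, 0.003, 0, 0, 0, 0, 0, 1, 0, 0, 0, 0, 0, 0, 1, 0, 0, 0, 0, 0, 0, 1],
)

```text
clock: 9.82
eef_pos: [0.4293, -0.1589, 0.2912]
tool_rot: [0.599, -0.378, -0.504, -0.495]
ft_force: [0.9, -0.0, -1.0]
grip_width: 0.0095
```

```bash
python3 ov.py h2
```

```text
t 9.82 tcp [ 0.4293 -0.1589  0.2912] grasp [ 0.4613 -0.1519  0.1397] jp [-0.3888  0.1746 -0.407   0.8133  0.1207 -0.6098] F [ 0.8616 -0.0269 -1.0491] w 0.0095
shift [ 0.0054  0.0037 -0.0006] rot [-0.0012 -0.0033  0.0035] dworld [-0.0023 -0.0011 -0.006 ]
```

View pics/h2.png

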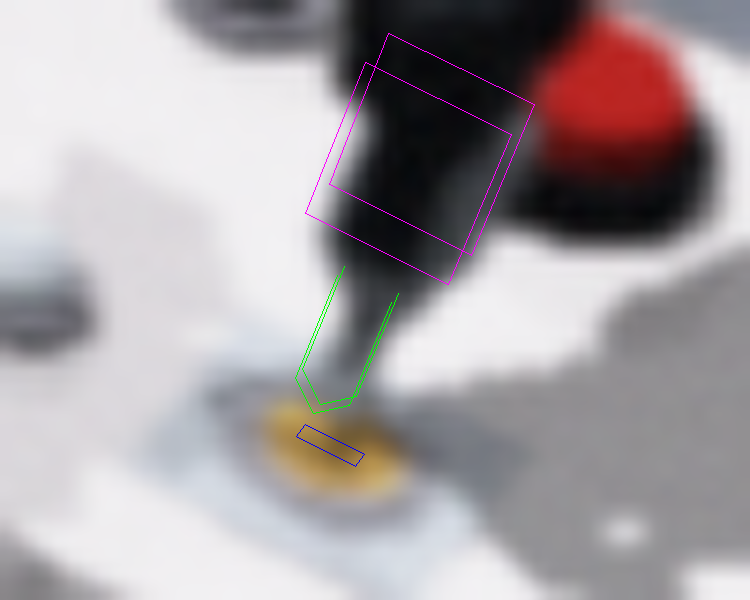

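View pics/h2r.png

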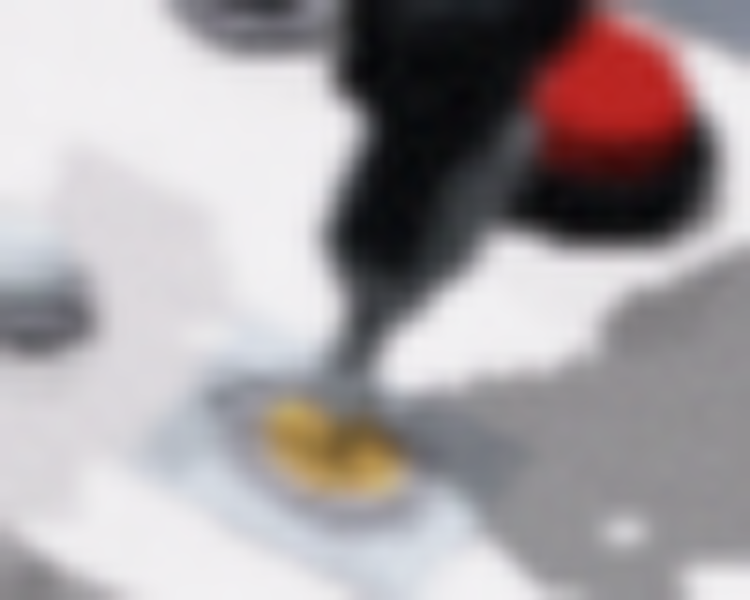

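Emit:
arm_command(
  moves=[0.003, 0.0005, 0, 0, -0.003, 0.003, 1, 0.003, 0, 0, 0, 0, 0, 1, 0, 0, 0, 0, 0, 0, 1],
)

```text
clock: 10.22
eef_pos: [0.4301, -0.1589, 0.2851]
tool_rot: [0.598, -0.378, -0.505, -0.495]
ft_force: [0.2, -0.3, 0.6]
grip_width: 0.0091
```

```bash
python3 ov.py h3
```

```text
t 10.22 tcp [ 0.4301 -0.1589  0.2851] grasp [ 0.4617 -0.1515  0.1335] jp [-0.3883  0.1846 -0.4123  0.8017  0.1214 -0.6095] F [ 0.2195 -0.3352  0.6162] w 0.0091
shift [-0.0007  0.0032 -0.0004] rot [-0.0013 -0.0006  0.001 ] dworld [-0.0031 -0.0012 -0.    ]
```

View pics/h3.png

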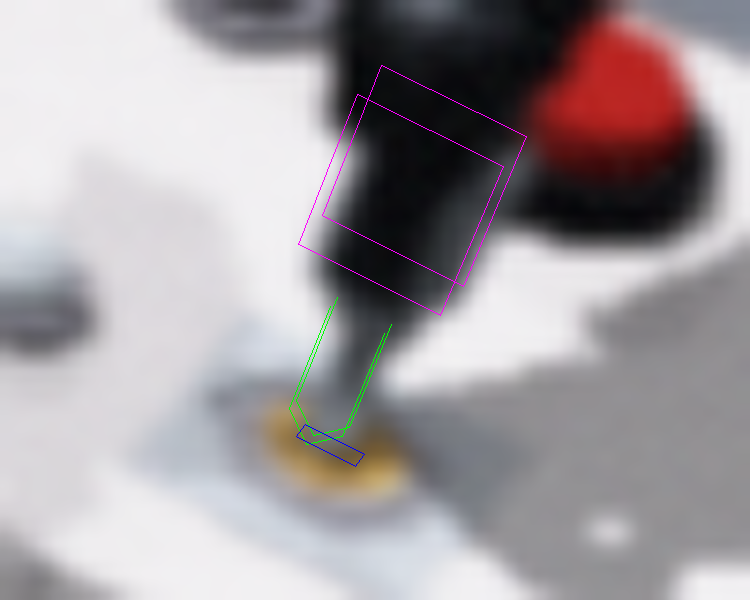

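Emit:
arm_command(
  moves=[0.002, 0.0003, 0, 0, 0, 0, 1, 0.001, 0, 0, 0, 0, 0, 1, 0, 0, 0, 0, 0, 0, 1],
)

```text
clock: 10.62
eef_pos: [0.4306, -0.1588, 0.2825]
tool_rot: [0.598, -0.378, -0.505, -0.495]
ft_force: [0.8, 0.2, 0.5]
grip_width: 0.0089
```

Emit:
arm_command(
  moves=[0.002, 0, 0, 0, 0, 0, 1, 0.001, 0, 0, 0, 0, 0, 1, 0, 0, 0, 0, 0, 0, 1],
)

```text
clock: 10.87
eef_pos: [0.4308, -0.1587, 0.2802]
tool_rot: [0.598, -0.378, -0.505, -0.495]
ft_force: [-1.0, 0.3, 0.6]
grip_width: 0.0095
```

```bash
python3 ov.py h4
```

```text
t 10.87 tcp [ 0.4308 -0.1587  0.2802] grasp [ 0.4623 -0.1514  0.1286] jp [-0.3872  0.1913 -0.4189  0.7877  0.1207 -0.6081] F [-1.0361  0.3154  0.6314] w 0.0095
shift [-0.0057  0.0028 -0.0005] rot [-0.0016 -0.0013  0.0011] dworld [-0.0037 -0.0014  0.0049]
```

View pics/h4.png

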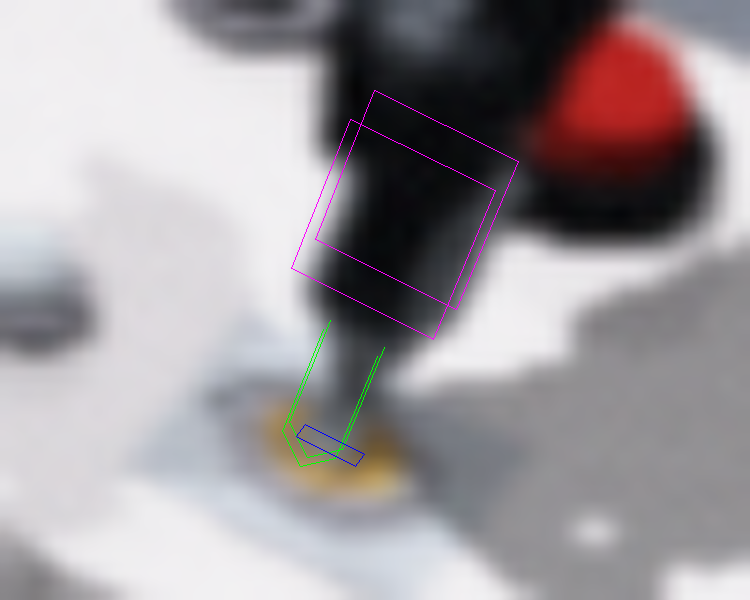

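Emit:
arm_command(
  moves=[0.002, 0, 0, 0, 0, 0, 1, 0.001, 0, 0, 0, 0, 0, 1, 0, 0, 0, 0, 0, 0, 1],
)

```text
clock: 11.27
eef_pos: [0.4306, -0.1586, 0.2776]
tool_rot: [0.597, -0.379, -0.505, -0.494]
ft_force: [-1.5, -0.2, -1.0]
grip_width: 0.0089
```

Emit:
arm_command(
  moves=[0.002, 0, 0, 0, 0, 0, 1, 0.001, 0, 0, 0, 0, 0, 1, 0, 0, 0, 0, 0, 0, 1],
)

```text
clock: 11.52
eef_pos: [0.4311, -0.1585, 0.274]
tool_rot: [0.597, -0.379, -0.505, -0.494]
ft_force: [-2.5, -0.8, 1.3]
grip_width: 0.0093
```

```bash
python3 ov.py h5
```

```text
t 11.52 tcp [ 0.4311 -0.1585  0.274 ] grasp [ 0.4622 -0.1513  0.1223] jp [-0.386   0.2    -0.4265  0.7733  0.1189 -0.6064] F [-2.4788 -0.8148  1.3142] w 0.0093
shift [-0.0118  0.0019 -0.0006] rot [-0.0023 -0.0014 -0.0014] dworld [-0.004  -0.0016  0.0112]
```

View pics/h5.png

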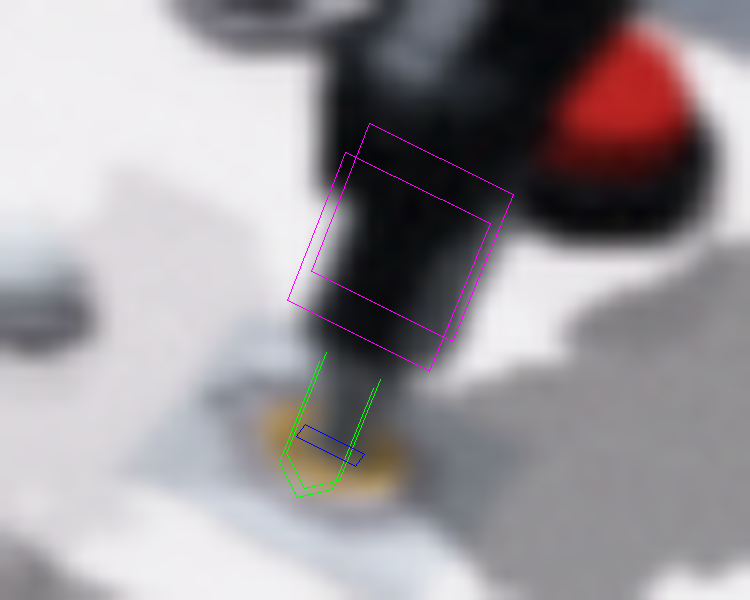

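The blade is vanishing into the brass slot, with only a light side load of about 2.5 N toward -x. I'll push on while working it to and fro.

Emit:
arm_command(
  moves=[0.003, 0.0006, 0, 0.05, 0, 0, 1, 0.003, 0, 0, -0.08, 0, 0, 1, 0.003, 0, 0, 0.08, 0, 0, 1, 0.003, 0, 0, -0.08, 0, 0, 1, 0, 0, 0, 0.03, 0, 0, 1],
)

```text
clock: 12.08
eef_pos: [0.4323, -0.1581, 0.2641]
tool_rot: [0.597, -0.379, -0.505, -0.494]
ft_force: [0.3, -0.5, -6.1]
grip_width: 0.0088
```

```bash
python3 - <<'E'
from h import *
ins(-.028)
E
```

```text
t 12.08 tcp [ 0.4323 -0.1581  0.2641] grasp [ 0.4635 -0.151   0.1125] jp [-0.3841  0.2141 -0.4388  0.746   0.1185 -0.6045] F [ 0.2897 -0.5103 -6.0523] w 0.0088
shift [ 0.0063  0.0011 -0.0007] rot [-0.0023 -0.0019 -0.001 ] dworld [ 0.0004 -0.0006 -0.0064]
```

Emit:
arm_command(
  moves=[0.003, 0, 0, 0.06, 0, 0, 1, 0.003, 0, 0, -0.08, 0, 0, 1, 0.003, 0, 0, 0.08, 0, 0, 1, 0.003, 0, 0, -0.06, 0, 0, 1, 0, 0, 0, 0, 0, 0, 1, 0, 0, 0, 0, 0, 0, 1],
)

```text
clock: 12.58
eef_pos: [0.4328, -0.1576, 0.2593]
tool_rot: [0.598, -0.38, -0.504, -0.495]
ft_force: [0.3, 0.4, -4.7]
grip_width: 0.0091
```

```bash
python3 - <<'E'
from h import *
ins(-.028)
bot.camera("top")
ins(-.028)
E
```

```text
t 12.58 tcp [ 0.4328 -0.1576  0.2593] grasp [ 0.4644 -0.1506  0.1077] jp [-0.3823  0.2201 -0.4464  0.7297  0.1179 -0.6004] F [ 0.262   0.4287 -4.6953] w 0.0091
shift [ 0.0015  0.0007 -0.0011] rot [-0.0043 -0.0035  0.0009] dworld [-0.0002 -0.0012 -0.0016]
t 12.63 tcp [ 0.4329 -0.1575  0.2592] grasp [ 0.4645 -0.1506  0.1076] jp [-0.3822  0.2204 -0.4463  0.7296  0.118  -0.6004] F [-3.4139  0.6393  4.37  ] w 0.009
shift [ 0.0014  0.0008 -0.0011] rot [-0.0042 -0.0034  0.0009] dworld [-0.0002 -0.0012 -0.0015]
```

Emit:
arm_command(
  moves=[0.004, 0, 0, 0.06, 0, 0, 1, 0.004, 0, 0, -0.08, 0, 0, 1, 0.004, 0, 0, 0.08, 0, 0, 1, 0.004, 0, 0, -0.08, 0, 0, 1, 0.004, 0, 0, 0.03, 0, 0, 1],
)

```text
clock: 13.05
eef_pos: [0.4331, -0.1572, 0.2577]
tool_rot: [0.596, -0.383, -0.499, -0.499]
ft_force: [-22.0, 1.4, 40.9]
grip_width: 0.0091
```

```bash
sed -i 's/^ins(.0)/ins(-.028)/' ov.py; python3 ov.py h6
```

```text
t 13.05 tcp [ 0.4331 -0.1572  0.2577] grasp [ 0.4655 -0.1508  0.1063] jp [-0.3809  0.2202 -0.4522  0.7174  0.1162 -0.5845] F [-21.9815   1.4152  40.8693] w 0.0091
shift [-0.0002  0.0007 -0.0015] rot [-0.0181 -0.0082  0.0053] dworld [-0.0004 -0.0016  0.    ]
```

View pics/h6.png

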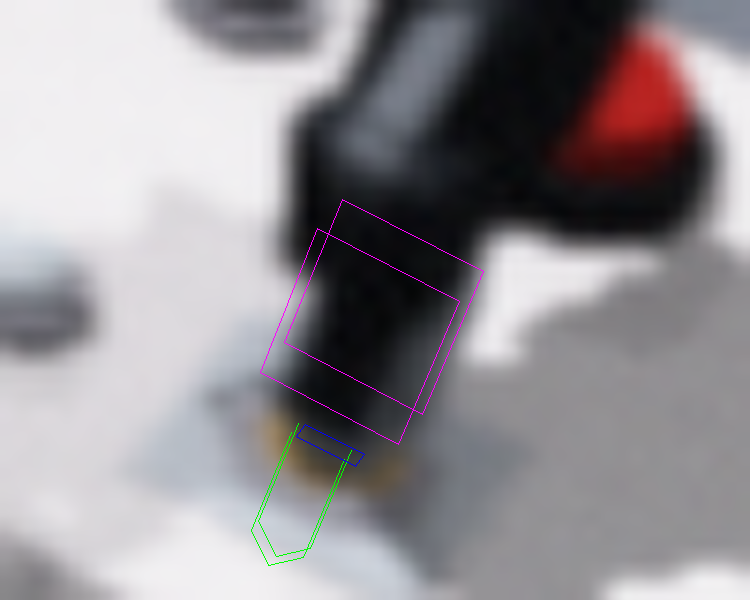

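Emit:
arm_command(
  moves=[0, 0, 0, 0, 0, 0, 1, 0.002, 0, -0.001, -0.05, -0.005, 0.004, 1, 0.002, 0, 0, 0.08, 0, 0, 1, 0.002, 0, 0, -0.07, 0, 0, 1, 0.002, 0, 0, 0, 0, 0, 1],
)

```text
clock: 13.62
eef_pos: [0.433, -0.1575, 0.258]
tool_rot: [0.605, -0.373, -0.507, -0.489]
ft_force: [-14.0, 2.1, 23.6]
grip_width: 0.0094
```

```bash
python3 - <<'E'
from h import *
ins(-.028);print(bot.get_obs()["ft_torque"])
E
```

```text
t 13.62 tcp [ 0.433  -0.1575  0.258 ] grasp [ 0.4653 -0.1506  0.1066] jp [-0.3827  0.2208 -0.4502  0.7211  0.1197 -0.6244] F [-14.0392   2.0642  23.6342] w 0.0094
shift [ 0.0002  0.0007 -0.0011] rot [ 0.0198 -0.0045  0.0052] dworld [-0.0003 -0.0012 -0.0003]
[0.5235 2.2739 0.1948]
```

Emit:
arm_command(
  moves=[0.001, 0.0003, -0.0005, 0.05, 0, 0.003, 1, 0.001, 0.0003, -0.0005, 0.06, 0, 0, 1, 0.001, 0, 0, 0.06, 0, 0, 1, 0.001, 0, 0, 0.06, 0, 0, 1, 0.001, 0, 0, 0.06, 0, 0, 1],
)

```text
clock: 14.03
eef_pos: [0.4329, -0.1579, 0.2582]
tool_rot: [-0.524, 0.445, 0.445, 0.574]
ft_force: [-7.8, 0.1, 13.3]
grip_width: 0.0093
```

```bash
python3 - <<'E'
from h import *
ins(-.028);o=bot.get_obs();M=R.from_quat(o["tool_rot"]).as_matrix();print(M.T@o["ft_torque"],M.T@o["ft_force"])
E
```

```text
t 14.03 tcp [ 0.4329 -0.1579  0.2582] grasp [ 0.4651 -0.1509  0.1067] jp [-0.3837  0.2208 -0.4498  0.7221  0.1202 -0.3227] F [-7.8344  0.1304 13.2898] w 0.0093
shift [ 0.0003  0.0002 -0.0008] rot [-0.2829 -0.0032  0.0057] dworld [-0.0002 -0.0008 -0.0004]
[-0.052  -0.14    1.6267] [-14.609    4.9312   0.5233]
```

Turning is free (only about 0.05 N m at 0.28 rad), so the plug is unlocked and the key is home. I'll hold the push briefly, then turn on.

Emit:
arm_command(
  moves=[0.002, 0, 0, 0, 0, 0, 1, 0.002, 0, 0, 0, 0, 0, 1, 0.002, 0, 0, 0, 0, 0, 1, 0.0015, 0, -0.0001, 0.1, 0, 0.002, 1, 0.0015, 0, -0.0001, 0.1, 0, 0, 1, 0.0015, 0, -0.0001, 0.1, 0, 0, 1, 0.0015, 0, -0.0001, 0.1, 0, 0, 1, 0.001, 0, -0.0001, 0.1, 0, 0, 1],
)

```text
clock: 14.7
eef_pos: [0.4323, -0.1579, 0.2581]
tool_rot: [-0.357, 0.545, 0.313, 0.691]
ft_force: [-7.1, 0.2, 10.0]
grip_width: 0.0088
```

```bash
cat > st.py <<'E'
from h import *
ins(-.028);o=bot.get_obs();M=R.from_quat(o["tool_rot"]).as_matrix();print("tool T,F",M.T@o["ft_torque"],M.T@o["ft_force"])
E
python3 st.py
```

```text
t 14.7 tcp [ 0.4323 -0.1579  0.2581] grasp [ 0.4647 -0.1512  0.1066] jp [-0.3836  0.2194 -0.4521  0.7195  0.1187  0.2042] F [-7.0602  0.2409 10.0462] w 0.0088
shift [ 0.0004 -0.0007 -0.0006] rot [-0.8095 -0.0035  0.0077] dworld [ 0.0004 -0.0009 -0.0003]
tool T,F [-0.0928  0.5825  1.3065] [-11.2796   4.4143  -2.0285]
```

Emit:
arm_command(
  moves=[0.0015, 0.0001, -0.0001, 0.1, 0, 0.002, 1, 0.0015, 0.0001, -0.0001, 0.1, 0, 0, 1, 0.0015, 0, -0.0001, 0.1, 0, 0, 1, 0.0015, 0, -0.0001, 0.1, 0, 0, 1, 0.0015, 0, -0.0001, 0.1, 0, 0, 1],
)

```text
clock: 15.12
eef_pos: [0.4318, -0.1579, 0.2579]
tool_rot: [-0.165, 0.608, 0.16, 0.76]
ft_force: [-9.7, 1.1, 18.5]
grip_width: 0.0093
```

```bash
python3 st.py
```

```text
t 15.12 tcp [ 0.4318 -0.1579  0.2579] grasp [ 0.4643 -0.1513  0.1065] jp [-0.3841  0.2186 -0.4538  0.718   0.1185  0.7307] F [-9.6601  1.1179 18.491 ] w 0.0093
shift [ 0.0003 -0.0011  0.0003] rot [-1.3364 -0.0016  0.0095] dworld [ 0.0008 -0.0008 -0.0001]
tool T,F [-0.1057  1.4986  1.2092] [-20.0388   4.2554  -4.1016]
```

Emit:
arm_command(
  moves=[0.0012, 0.0001, -0.0001, 0.1, 0, 0.002, 1, 0.0012, 0.0001, -0.0001, 0.1, 0, 0, 1, 0.0012, 0, -0.0001, 0.1, 0, 0, 1, 0.0012, 0, 0, 0.04, 0, 0, 1],
)

```text
clock: 15.45
eef_pos: [0.4316, -0.1578, 0.2579]
tool_rot: [-0.026, 0.626, 0.049, 0.778]
ft_force: [-9.4, 0.7, 16.0]
grip_width: 0.0092
```

```bash
python3 st.py
```

```text
t 15.45 tcp [ 0.4316 -0.1578  0.2579] grasp [ 0.4642 -0.1511  0.1065] jp [-0.3843  0.2179 -0.4549  0.7168  0.1193  1.0908] F [-9.4308  0.6982 15.9589] w 0.0092
shift [ 0.0003 -0.001   0.0009] rot [-1.6966  0.0011  0.0108] dworld [ 0.0011 -0.0009 -0.0001]
tool T,F [-0.0859  1.746   0.5264] [-17.5408   2.0473  -5.6782]
```

Emit:
arm_command(
  moves=[0.0012, 0, 0, 0.05, 0, 0, 1, 0.0012, 0, 0, 0.03, 0, 0, 1, 0.001, 0, 0, 0.01, 0, 0, 1, 0.001, 0, 0, 0.01, 0, 0, 1],
)

```text
clock: 15.78
eef_pos: [0.4314, -0.1576, 0.2579]
tool_rot: [0.014, 0.628, 0.015, 0.778]
ft_force: [-8.3, -0.7, 13.1]
grip_width: 0.009
```

```bash
python3 st.py; python3 ov.py k1; python3 - <<'E'
from workcell import bot
import cv2
b=bot.camera("top");cv2.imwrite("pics/k2.png",cv2.resize(b[150:310,320:500],None,fx=4,fy=3.75)[:,:,::-1])
E
python3 st.py
```

```text
t 15.78 tcp [ 0.4314 -0.1576  0.2579] grasp [ 0.464  -0.1511  0.1065] jp [-0.3838  0.2171 -0.4561  0.7156  0.1184  1.1965] F [-8.2928 -0.6683 13.1161] w 0.009
shift [ 0.0004 -0.0011  0.0013] rot [-1.8018  0.001   0.012 ] dworld [ 0.0013 -0.0011 -0.0002]
tool T,F [-0.3843  1.5856  0.2303] [-14.5861  -0.0698  -5.3376]
t 15.78 tcp [ 0.4314 -0.1576  0.2579] grasp [ 0.464  -0.1511  0.1065] jp [-0.3838  0.2171 -0.4561  0.7156  0.1184  1.1965] F [-8.2928 -0.6683 13.1161] w 0.009
shift [ 0.0004 -0.0011  0.0013] rot [-1.8018  0.001   0.012 ] dworld [ 0.0013 -0.0011 -0.0002]
t 15.98 tcp [ 0.4314 -0.1576  0.2579] grasp [ 0.4641 -0.151   0.1065] jp [-0.3837  0.2172 -0.456   0.7157  0.1184  1.196 ] F [-7.9545  0.8953 13.5344] w 0.0091
shift [ 0.0004 -0.0012  0.0012] rot [-1.8011  0.001   0.0119] dworld [ 0.0013 -0.0012 -0.0001]
tool T,F [-0.2975  1.5509  0.2493] [-14.8569   1.5118  -4.9237]
```

View pics/k1.png

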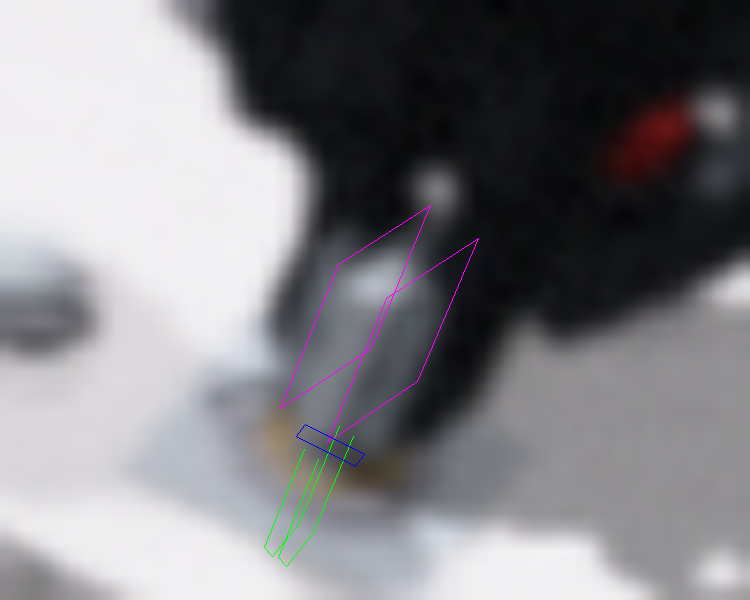

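View pics/k2.png

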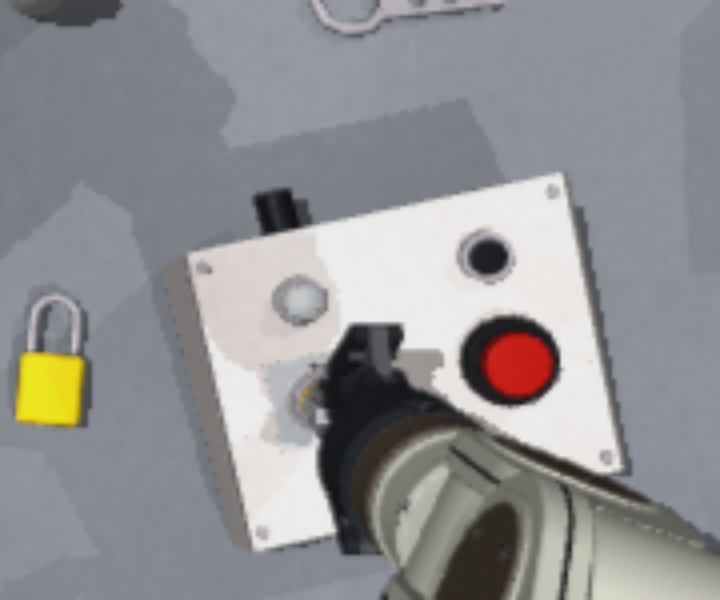

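The torque rose from about 0.09 to 0.3–0.38 N m at 1.80 rad of hand turn, so it is against the stop. The k1 view (key at 350,380) shows the bow edge-on with the tang's lower end on the brass face. The button at top-crop (518,365) looks untouched. I'll check the hold is steady, then hand in.

```bash
python3 - <<'E'
from h import *
import cv2
for _ in range(16): im=bot.camera("side")
cv2.imwrite("pics/l1.png",im[:,:,::-1])
E
python3 st.py
```

```text
t 16.78 tcp [ 0.4314 -0.1576  0.2579] grasp [ 0.464  -0.151   0.1065] jp [-0.3837  0.2171 -0.4561  0.7157  0.1184  1.1959] F [-9.0025  0.0704 13.3266] w 0.0089
shift [ 0.0004 -0.0012  0.0013] rot [-1.8011  0.001   0.0119] dworld [ 0.0013 -0.0012 -0.0001]
tool T,F [-0.3031  1.6168  0.281 ] [-14.9096   0.6855  -5.9901]
```

View pics/l1.png

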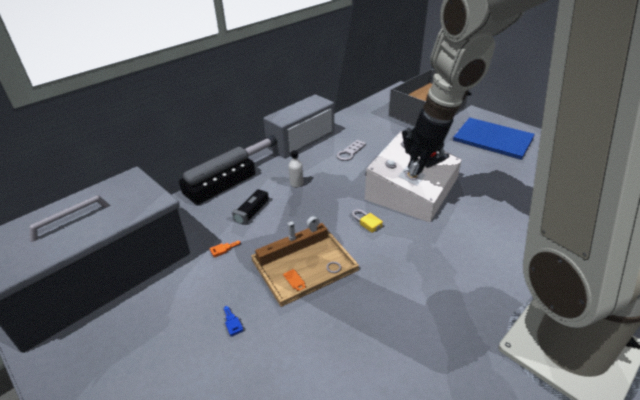

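The hold was steady for 0.8 s. The other keys (292,230 and 313,222), padlock, tag, ring, hasp, lamp and bottle are where they were. Handing in.

```bash
python3 -c "
from workcell import bot
print(bot.job_done())"; python3 st.py
```

```text
the job is handed in; nothing more can be done
None
the job is handed in; nothing more can be done
```

I took the broad-bow gate key out of the rail, worked it past the pins into the key switch, and turned it clockwise to the stop. The job was handed in with the gripper still holding the key pushed in and turned.

**What the last checks showed:**
- **Depth:** the tip was about 27.6 mm below my estimated mouth, with about 15 N of push held. The key met a firm stop when I pushed it in (27 to 46 N), and then turned freely.
- **Turn:** the hand turned about 1.8 rad. The torque rose from 0.09 to about 0.3 N m, which I read as the plug being against its stop.
- **Hold:** pose, torque and finger opening (about 9 mm) stayed steady for 0.8 s before I handed in.
- **Surroundings:** in the last pictures the stop button, the other two keys and the loose items looked untouched.

**What disagreed or could not be checked:**
- Near the console, the side camera showed the key about 1.2 px (roughly 3 mm) from where the arm's pose put it. I corrected by eye relative to the keyway, and the key went in with light side forces.
- The hand turned about 0.13 rad more than the 1.57 rad turn plus 0.1 rad of play. This could be error in my console angle, or the key twisting slightly in the grip.
- Plug angle and tip depth were not measured directly; both are inferred from arm pose, force and pictures.

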